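Hold the caddy against the cabinet while it is screwed on

ROBOT

A 6-joint arm with a two-finger parallel gripper is mounted at the origin on the work surface. World frame = base frame: x ahead of the robot, y to its left, z up, the work surface at z = 0. Lengths are in mm, angles in rad, forces in N, time in s.
With the tool pointing down it reaches from about 300 to 775 mm from the base axis. Payload 14.6 kg.
Tool frame: the origin (TCP) lies midway between the tips of the shut fingers; the grasp point (between the pads) lies 19 mm behind it; x points along the fingers, z is the direction in which the jaws open and shut, and the axes are right-handed (so a half turn about x gives the same grasp; the last joint's range is limited). The gripper opens to 94 mm and grips with 3 to 60 N. Pads are 16 mm wide; open, the fingers measure 119 mm over their backs; the gripper's body (75 mm by 177 mm) begins 78 mm behind the grasp point.
Start: joints at [-0.067, 0.3, 1.521, -0, 1.321, -0.067], TCP at [549.99, -0.002, 205.446] pointing down, gripper open.
Joint ranges: [-3.03, 3.03], [-0.79, 2.21], [0.23, 2.52], [-1.04, 4.18], [0, 3.07], [-2.55, 2.55]. Speed limits (rad/s): [2.22, 2.22, 2.57, 3.14, 3.14, 3.14].

INTERFACE

Orientations are given as [roll, pitch, yaw] about the fixed x, y, z axes, in that order (R = Rz(yaw) Ry(pitch) Rx(roll)).
In Python, from cell import * gives the robot as it stands.
- The arm moves only by the tool play_rows, never from a script. Its argument "motion" is one flat list of numbers, 7 for each row, row after row: the turn, a rotation vector about the tool's x, y, z in rad, then the shift along the tool's x, y, z in m, then the closure, from -1 (fully open) to 1 (shut), so that 0 is half open. In form: [rx, ry, rz, x, y, z, fingers, rx, ry, rz, x, y, z, fingers, ...]. A call has 1 to 20 rows; each row shifts and turns the pose as measured when the row begins, along the tool's axes as they then stand; what a row does not reach is not made up. A row lasts 1/10 s, in which the tool goes at most 50 mm and 8.59 degrees, less where a joint would pass 70% of its speed; a pose out of reach is approached as far as the arm can. A call with a gripper value outside its range is refused whole. The fingers move at their own pace and stop on an object; "newtons" is the grip in N (left out, the last holds). Time passes only in rows, so rows that do not move let the fingers close. It gives the time, the measured TCP pose, the force and the opening at its end, in the units of the state.
- read_state(): the state, without advancing time (a new reading comes with each control period).
- camera(name): name is "scene" or "side" or "wrist"; returns (picture, depth): 420x560x3 uint8, blue, green, red; 420x560 float32, mm along the optical axis (not along the pixel's ray), 0 where there is no reading.
- camera_params(name): a dict with "fx", "fy", "cx", "cy" (pixels), "T" (4x4, takes a point from camera to world coordinates). Camera axes: x right, y down, z forward; pixel columns grow to the right and rows downward; lengths in mm; the calibration is good to about 2 mm. A picture is of the moment at which its call begins: read the wrist's pose just before it. camera_params takes no time and is no camera call; for the wrist camera it gives the pose at the moment of the call.
- sign_off(): hands the job in, once; it reports no verdict.
Trained networks look in the newest picture that a camera, given by its name, has taken for a name from the list of things; names that differ only in an ending like _2 or _b are one class to them, and where a whole thing is asked for, a point or a joint stands for the part that bears it (a point fixed in the world has none). Each returns a list of dicts, best first, with "conf" (0 to 1); they miss things now and then, are a little off and sometimes report something else, mostly with a low value. They report only what shows in the picture. A call takes as long as a camera call.
- masks_of(camera, name): "region" (420x560 bool, what is visible of it).
- place_of(camera, name): "at" ([x, y, z] in mm, in the coordinates of the camera as it stood for that picture, good to about 4 mm: a listed point, or the origin of a listed thing).
The state is a dict: "clock": time; "joints": joint angles; "qd": joint speeds; "effort": joint torques, N m; "eef_pos": TCP position; "eef_rot": TCP orientation; "wrist_force": force on the tool from outside, world axes, zero at the start; "moment": the same for the moment, N m; "finger_gap": finger opening in mm.
Only numpy, scipy, OpenCV 4.12 (cv2) and the standard library are available. Lean on these libraries where they do the work, as an engineer would, in place of code of your own. Each camera call takes 0.05 s, during which the arm holds its last target.

TASK

Clear the pink lunchbox out of the way by setting it upright on the green tray, and leave the dishes along the far edge alone. Then bring the wooden caddy to the white cabinet, standing on the counter with its tall back plate flat against the black foam strip and its ends in line with the strip's ends, and press it on with a steady push of about 10 newtons for at least two seconds, never squashing the foam hard, so that someone can screw it on from inside. Finish while still holding and pressing it there: do not let go.

Things in the scene. Friction and masses are not known exactly. Their poses are not given: they have to be found in the camera images.
- lunch_mid (a point): Centre of the pink plastic lunchbox, a closed box 56 mm (its x) by 120 mm (its y) by 50 mm high, about 0.18 kg. It starts on the counter between the caddy and the cabinet, its y axis roughly at right angles to the foam strip, its end 20 to 45 mm from the strip. Grip it across the 56 mm.
- lunchbox: The same lunchbox; origin at the centre of its underside.
- tray: Flat green plastic tray fixed on the counter at the robot's left, 220 mm (its x) by 180 mm (its y), 6 mm thick, no rim; origin at the centre of its underside, on the counter.
- caddy: Wooden cutlery caddy with two open compartments, 170 mm (its x) by 130 mm (its y), about 0.45 kg, loose on the counter; origin at the centre of its underside. Its back plate, 170 mm wide and 100 mm tall, is on its -y side (outer face at y = -65 mm); the front and end walls are 40 mm tall. The pale middle divider, 14 mm thick in x, runs along y and is 90 mm tall: it is the handle to grip across x.
- caddy_grip (a point): Point on the caddy's middle divider where to grip it: 65 mm above the caddy's underside, midway between its ends (x = 0), 75 mm in front (+y) of the back plate's outer face. Axes as the caddy's.
- seat (a point): Fixed point: centre of the outer face of the uncompressed black foam strip on the white cabinet's flank (robot's right), 50 mm above the counter. x runs along the strip, +y points straight out of the face, away from the cabinet, z up. The cabinet (240 mm along x, 220 mm deep, 220 mm tall) is fixed; its flank lies 14 mm behind the face.
- strip (a joint): The black foam strip, 170 mm long, 14 mm thick, from 5 to 95 mm above the counter; it yields straight into the cabinet. Value: how far it is pressed in, in m: 0 when free, 0.013 at most. It is a straight spring of 1.5 N per mm, so 10 N presses it in by 6.7 mm.
- saucer: Bystander: blue ceramic saucer, 130 mm across, 20 mm high, near the far edge; origin at the centre of its underside.
- tumbler: Bystander: clear acrylic tumbler, 66 mm across, 100 mm high, near the far edge; origin at the centre of its underside.
- ladle_rest: Bystander: shallow metal ladle rest, 100 mm across, 22 mm high, near the far edge; origin at the centre of its underside.
- jar: Bystander: amber jar with yellow lid, 64 mm across, 100 mm high, near the far edge; origin at the centre of its underside.

How it is judged (in metres and radians):
On the way, in this order (a step that is already met when the one before it is completed fails the run):
1. the lunchbox stands on the green tray, let go (x of lunch_mid in the frame of tray between -0.085 and 0.085 m and y of lunch_mid in the frame of tray between -0.065 and 0.065 m and height (world z) of lunch_mid between 0.026 and 0.036 m and angle between lunch_mid's own z axis and vertical below 0.15 rad and contact force between the fingers and lunchbox below 0.1 N and linear speed of lunchbox below 0.02 m/s), for 0.3 s.
2. the caddy is pressed flat and centred on the foam strip with 6 to 14 N for two seconds (contact force between caddy and strip between 6 and 14 N and x of caddy_grip in the frame of seat between -0.015 and 0.015 m and angle between the y axis of caddy_grip and the y axis of seat, either way round below 0.06 rad and y of caddy_grip in the frame of seat above 0.06 m and height (world z) of caddy_grip below 0.073 m and angle between caddy_grip's own z axis and vertical below 0.08 rad and linear speed of caddy below 0.01 m/s and contact force between the fingers and caddy above 1 N), for 2 s.
At the end, for the whole second after the job is handed in: Lunchbox upright on the tray (centre within 85 mm along, 65 mm across its middle), let go. Fingers still on the caddy, which stands level on the counter at rest, parallel to the strip within 0.06 rad, centred within 15 mm, pressed on it with 6 to 14 N (all of step 1 and all of step 2); the arm keeps its last pose, push and grip.
It fails at once if the foam strip is squashed with more than 22 N (contact force between anything else and strip above 22 N).
It fails at once if the lunchbox is tipped over (angle between lunch_mid's own z axis and vertical above 0.8 rad).
It fails at once if a bystander is moved by more than 30 mm (distance of any of saucer, tumbler, ladle_rest, jar from where it was at the start of the episode above 0.03 m).
It also fails if it takes over 72 s, if anything falls off the work surface, if the arm or the gripper's body presses on something with over 40 N, if the wrist force passes 120 N, or if a joint passes its speed limit or range.

## Working session

There is one attempt and no reset: what is moved stays moved. The work goes in short steps, Python scripts to look and compute and a tool call to move; the robot and the scene stay as the last step left them, time stands still between calls to the robot, and variables do not carry over. Pictures are saved under pics/ and viewed, and the job is handed in when it is done.

Besides the shell and the picture viewer there is one more tool, called as name(argument=value, ...) on one line, values as JSON. play_rows: Moves the arm, as the interface text tells. Its arguments: {"type":"object","properties":{"motion":{"type":"array","items":{"type":"number"}},"newtons":{"type":"number"}},"required":["motion"]}

```bash
mkdir -p pics; ls; cat > h.py <<'E'
from cell import *
import numpy as np, cv2
def look(cam,fn):
    im,d=camera(cam); cv2.imwrite('pics/'+fn,im); return im,d,camera_params(cam)
def w(P,p):
    return (np.array(P['T'])@np.r_[p,1])[:3]
def cloud(d,P,mask=None):
    v,u=np.nonzero((d>0) if mask is None else (d>0)&mask)
    z=d[v,u]; X=np.c_[(u-P['cx'])/P['fx']*z,(v-P['cy'])/P['fy']*z,z,np.ones(len(z))]
    return (X@np.array(P['T']).T)[:,:3]
E
python3 - <<'E'
from h import *
s=read_state();print({k:np.round(v,3) for k,v in s.items()})
for c in ['scene','side']:
    im,d,P=look(c,c+'0.png'); print(c,np.round(P['T'],2).tolist(),P['fx'])
    for n in ['lunch_mid','tray','caddy','caddy_grip','seat','saucer','tumbler','ladle_rest','jar']:
        for r in place_of(c,n)[:2]: print(c,n,round(r['conf'],2),np.round(w(P,r['at']),1))
    np.savez('pics/%s0.npz'%c,im=im,d=d,T=P['T'],K=[P['fx'],P['fy'],P['cx'],P['cy']])
E
```

```text
pics
{'clock': np.float64(0.0), 'joints': array([-0.067,  0.3  ,  1.522, -0.   ,  1.321, -0.067]), 'qd': array([-0.001,  0.001,  0.002, -0.001,  0.   , -0.001]), 'effort': array([-2.0000e-03, -5.3181e+01, -3.5274e+01,  7.1000e-02,  2.4000e-02,
       -0.0000e+00]), 'eef_pos': array([5.49742e+02, 8.00000e-03, 2.04872e+02]), 'eef_rot': array([3.084, 1.57 , 3.084]), 'wrist_force': array([-0.485, -0.183, -0.231]), 'moment': array([ 0.006, -0.035, -0.01 ]), 'finger_gap': np.float64(93.693)}
scene [[-0.82, 0.47, -0.34, 873.03], [0.57, 0.65, -0.5, 420.41], [-0.02, -0.61, -0.8, 677.39], [0.0, 0.0, 0.0, 1.0]] 379.04762527904893
scene lunch_mid 0.87 [ 529.5 -216.    26.4]
scene tray 0.88 [464.  355.3   2. ]
scene caddy 0.65 [453.   45.4  -1.9]
scene caddy 0.47 [450.1  57.1  65.7]
scene caddy_grip 0.88 [450.7  54.2  68.1]
scene seat 0.72 [ 544.2 -309.8   51.4]
scene saucer 0.92 [7.579e+02 2.542e+02 4.000e-01]
scene saucer 0.47 [451.5  55.2  68.2]
scene tumbler 0.7 [758.5  22.9  -2.2]
scene ladle_rest 0.86 [ 762.7 -117.8    2.4]
scene jar 0.75 [754.4 133.4   1. ]
scene jar 0.53 [ 759.5 -115.4    1.2]
side [[-0.96, -0.15, 0.24, 411.75], [-0.28, 0.47, -0.83, 762.98], [0.01, -0.87, -0.5, 517.62], [0.0, 0.0, 0.0, 1.0]] 462.4116923624696
side lunch_mid 0.72 [ 532.3 -216.2   27.1]
side lunch_mid 0.26 [ 544.5 -304.9   54.5]
side tray 0.92 [462.5 355.9   3.7]
side caddy 0.88 [453.6  46.5  -3.1]
side caddy_grip 0.97 [449.3  53.6  62.9]
side seat 0.92 [ 541.6 -303.9   53.7]
side saucer 0.62 [758.7 258.5   3.5]
side tumbler 0.85 [758.5  27.5  -1.6]
side ladle_rest 0.8 [ 761.7 -115.3    2.9]
side jar 0.93 [ 7.547e+02  1.299e+02 -1.000e-01]
```

View pics/scene0.png

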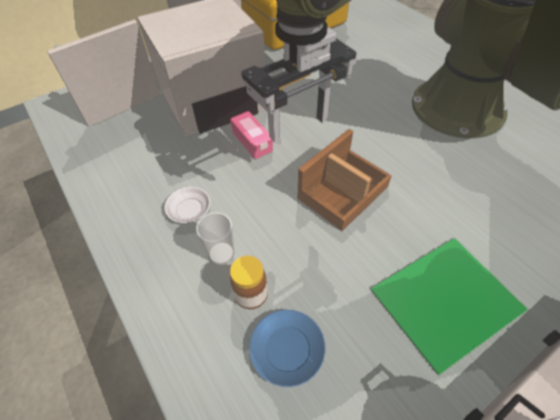

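View pics/side0.png

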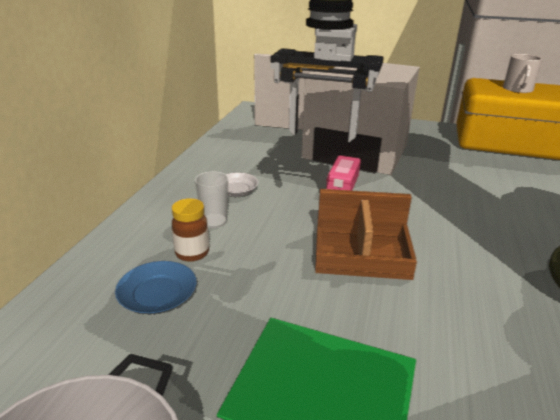

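```bash
cat > fit.py <<'E'
from h import *
def ld(c):
    z=np.load('pics/%s0.npz'%c); P=dict(T=z['T'],fx=z['K'][0],fy=z['K'][1],cx=z['K'][2],cy=z['K'][3]); return cloud(z['d'],P)
def rect(p):
    r=cv2.minAreaRect(p[:,:2].astype(np.float32)); return np.round(r[0],1),np.round(r[1],1),round(r[2],2)
E
python3 - <<'E'
from fit import *
for c in ['scene','side']:
    p=ld(c)
    def box(x0,x1,y0,y1,z0,z1): 
        return p[(p[:,0]>x0)&(p[:,0]<x1)&(p[:,1]>y0)&(p[:,1]<y1)&(p[:,2]>z0)&(p[:,2]<z1)]
    q=box(470,600,-295,-130,44,56); print(c,'lunch top',len(q),rect(q),q[:,2].mean())
    q=box(340,570,-60,160,93,106); print(c,'back top',len(q),rect(q),np.median(q[:,2]))
    q=box(340,570,-60,160,84,93); print(c,'div top',len(q),rect(q))
    q=box(340,570,-60,160,33,46); print(c,'walls',len(q),rect(q))
    q=box(440,650,-325,-285,12,88);
    # foam face fit y = a x + b
    m=q
    print(c,'foam',len(q), [np.round(np.percentile(q[:,1],k),1) for k in (5,25,50,75,95)], q[:,0].min(),q[:,0].max())
    if len(q)>50:
        a=np.polyfit(q[:,0],q[:,1],1); 
        for _ in range(10):
            r=abs(q[:,1]-np.polyval(a,q[:,0]));m=r<4;a=np.polyfit(q[m,0],q[m,1],1)
        print('  line',a,np.polyval(a,545),m.sum(),q[m,0].min(),q[m,0].max())
    q=box(300,650,200,460,3,12); print(c,'tray',rect(q))
E
```

```text
scene lunch top 751 (array([ 532.9, -214.5]), array([123.2,  56.2]), 87.62) 49.746045601156176
scene back top 452 (array([464.2,  -9.8]), array([169.8,  15.4]), 10.48) 99.51019179222072
scene div top 456 (array([459. ,  47.3]), array([168.1, 114.4]), 6.75)
scene walls 1060 (array([452.7,  48.8]), array([172.8, 127.2]), 10.72)
scene foam 1402 [np.float64(-316.6), np.float64(-312.5), np.float64(-307.8), np.float64(-302.4), np.float64(-297.3)] 444.6368679111762 629.9646330882181
  line [-1.26689552e-01 -2.37103791e+02] -306.14959654244285 1381 461.39536183867364 629.9485792815353
scene tray (array([477.3, 331.1]), array([250.1, 338.1]), 89.16)
side lunch top 592 (array([ 525.4, -226.9]), array([154.7,  70. ]), 77.29) 50.389811710839304
side back top 631 (array([461.7, -10.3]), array([168.5,  18.3]), 10.64) 99.84383625610752
side div top 648 (array([451.3,  48. ]), array([168.2, 114.1]), 9.28)
side walls 1458 (array([449.4,  51.3]), array([170.3, 125.1]), 10.75)
side foam 1863 [np.float64(-316.8), np.float64(-311.9), np.float64(-307.6), np.float64(-301.2), np.float64(-296.4)] 440.01678473023566 627.4716256275385
  line [-1.27279592e-01 -2.37647160e+02] -307.0145380755659 1566 457.5133474299 626.9101725159514
side tray (array([474.1, 324.9]), array([348.1, 248.1]), 0.29)
```

```bash
python3 - <<'E'
from fit import *
from scipy.spatial.transform import Rotation as Ro
s=read_state(); print(np.round(Ro.from_euler('xyz',s['eef_rot']).as_matrix(),3))
for c in ['scene','side']:
    z=np.load('pics/%s0.npz'%c); P=dict(T=z['T'],fx=z['K'][0],fy=z['K'][1],cx=z['K'][2],cy=z['K'][3])
    h=cv2.cvtColor(z['im'],cv2.COLOR_BGR2HSV)
    m=(h[...,0]>160)&(h[...,0]<178)&(h[...,1]>70)
    m=cv2.morphologyEx(m.astype(np.uint8),cv2.MORPH_CLOSE,np.ones((7,7)))>0
    q=cloud(z['d'],P,m); q=q[(q[:,1]<-120)]; t=q[q[:,2]>45]; print(c,'lunch top',len(t),rect(t),'all',len(q),rect(q))
    m=(h[...,0]>45)&(h[...,0]<75)&(h[...,1]>120)
    q=cloud(z['d'],P,m); print('tray',len(q),rect(q),np.median(q[:,2]))
E
```

```text
[[-0. -0.  1.]
 [-0.  1.  0.]
 [-1. -0. -0.]]
scene lunch top 562 (array([ 532.9, -214.9]), array([122.5,  56.2]), 87.62) all 1050 (array([ 519.3, -228.7]), array([154.7,  83.2]), 86.88)
tray 10570 (array([464.7, 356. ]), array([176.4, 218.1]), 85.5) 5.987987080609798
side lunch top 610 (array([ 551.7, -232.4]), array([156.2, 126.6]), 82.34) all 1047 (array([ 557.2, -234.5]), array([158.2, 134. ]), 80.82)
tray 14352 (array([462.4, 355.9]), array([179.3, 220.6]), 86.3) 6.922915606706937
```

play_rows(motion=[0, 0, 0, 0, -0.03, -0.002, -1, 0, 0, 0, 0, -0.03, -0.002, -1, 0, 0, 0, 0, -0.03, -0.002, -1, 0, 0, 0, 0.01, -0.03, -0.002, -1, 0, 0, 0, 0.01, -0.03, -0.002, -1, 0, 0, 0, 0.01, -0.03, -0.002, -1, 0, 0, 0, 0.01, -0.025, -0.002, -1, 0.042, 0, 0, 0.01, -0.01, -0.003, -1, 0, 0, 0, 0, 0, 0, -1, 0, 0, 0, 0, 0, 0, -1], newtons=20)

```text
clock: 2.0
eef_pos: [532.7, -221.6, 154.0]
eef_rot: [0.24, 1.569, 0.196]
wrist_force: [-0.0, 1.1, 0.5]
finger_gap: 94.1
```

```bash
python3 - <<'E'
from h import *
from scipy.spatial.transform import Rotation as Ro
s=read_state(); print(s['clock'],s['eef_pos'],s['wrist_force']);print(np.round(Ro.from_euler('xyz',s['eef_rot']).as_matrix(),3))
im,d,P=look('wrist','w1.png'); print(np.round(P['T'],2))
for n in ['lunch_mid']:
    for r in place_of('wrist',n)[:2]: print(n,r['conf'],w(P,r['at']))
h=cv2.cvtColor(im,cv2.COLOR_BGR2HSV)
m=(h[...,0]>160)&(h[...,0]<178)&(h[...,1]>70)
m=cv2.morphologyEx(m.astype(np.uint8),cv2.MORPH_CLOSE,np.ones((7,7)))>0
q=cloud(d,P,m);t=q[(q[:,2]>45)&(q[:,2]<55)];print(len(t),cv2.minAreaRect(t[:,:2].astype(np.float32)))
E
```

```text
2.0 [ 532.69518348 -221.60790637  153.97483123] [-0.00538207  1.09500177  0.48633979]
[[ 0.002  0.044  0.999]
 [ 0.     0.999 -0.044]
 [-1.     0.     0.002]]
[[ 1.0000e+00 -4.0000e-02 -1.0000e-02  5.3607e+02]
 [-4.0000e-02 -9.7000e-01 -2.5000e-01 -1.5143e+02]
 [ 0.0000e+00  2.5000e-01 -9.7000e-01  3.3298e+02]
 [ 0.0000e+00  0.0000e+00  0.0000e+00  1.0000e+00]]
lunch_mid 0.9 [ 531.80828524 -215.65411446   23.19505636]
6573 ((542.230224609375, -245.00692749023438), (93.90731048583984, 187.26095581054688), 20.465801239013672)
```

play_rows(motion=[0, 0, 0, 0.025, 0.003, 0, -1, 0, 0, 0, 0.025, 0.003, 0, -1, 0, 0, 0, 0.025, 0, 0, -1, 0, 0, 0, 0.025, 0, 0, -1, 0, 0, 0, 0.022, 0, 0, -1, 0, 0, 0, 0.015, 0, 0, -1, 0, 0, 0, 0.007, 0, 0, -1, 0, 0, 0, 0, 0, 0, -1], newtons=20)

```text
clock: 2.9
eef_pos: [538.8, -208.5, 11.2]
eef_rot: [-0.278, 1.559, -0.31]
wrist_force: [0.3, 0.6, 0.0]
finger_gap: 93.9
```

```bash
python3 - <<'E'
from h import *
look('wrist','w2.png');look('side','s2.png')
E
```

```text
(no output)
```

View pics/w2.png

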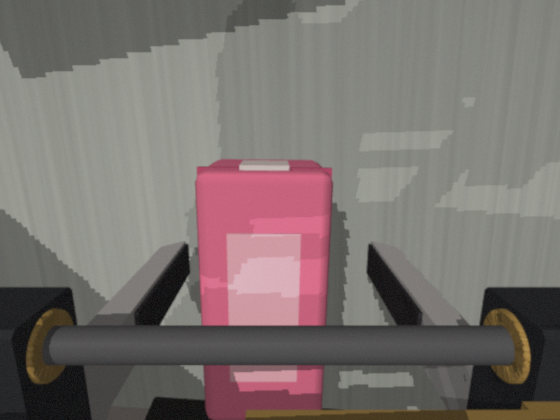

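play_rows(motion=[0, 0, 0, 0, -0.004, -0.004, -1, 0, 0, 0, 0, -0.003, -0.002, -1, 0, 0, 0, 0, 0, 0, 0.2, 0, 0, 0, 0, 0, 0, 0.6, 0, 0, 0, 0, 0, 0, 0.8, 0, 0, 0, 0, 0, 0, 0.8, 0, 0, 0, 0, 0, 0, 0.8, 0, 0, 0, 0, 0, 0, 0.8], newtons=20)

```text
clock: 3.8
eef_pos: [533.7, -217.1, 15.4]
eef_rot: [-0.328, 1.553, -0.361]
wrist_force: [0.1, 0.4, 1.1]
finger_gap: 56.2
```

play_rows(motion=[0, 0, 0, -0.01, 0, 0, 0.8, 0, 0, 0, -0.02, 0, 0, 0.8, 0, 0, 0, -0.025, 0, 0, 0.8, 0, 0, 0, -0.03, 0, 0, 0.8, 0, 0, 0, -0.03, 0, 0, 0.8, 0, 0, 0, -0.025, 0, 0, 0.8, 0, 0, 0, 0, 0.01, 0, 0.8, 0, 0, 0, 0, 0.02, 0, 0.8, 0, 0, 0, 0, 0.03, 0, 0.8, 0, 0, 0, 0, 0.03, 0, 0.8, 0, 0, 0, 0, 0.03, -0.005, 0.8, 0, 0, 0, 0, 0.03, -0.005, 0.8, 0, 0, 0, 0, 0.03, -0.005, 0.8, 0, 0, 0, 0, 0.03, -0.005, 0.8], newtons=25)

```text
clock: 5.2
eef_pos: [513.2, 4.5, 155.1]
eef_rot: [-0.379, 1.563, -0.415]
wrist_force: [0.8, -0.3, -2.0]
finger_gap: 56.1
```

```bash
python3 - <<'E'
from h import *
from scipy.spatial.transform import Rotation as Ro
s=read_state(); print(np.round(Ro.from_euler('xyz',s['eef_rot']).as_matrix(),3),s['wrist_force'],s['eef_pos'])
look('side','s3.png')
E
```

```text
[[ 0.008  0.036  0.999]
 [-0.003  0.999 -0.036]
 [-1.    -0.003  0.008]] [ 0.77401944 -0.349771   -1.96148465] [513.20383289   4.46501876 155.05804336]
```

View pics/s3.png

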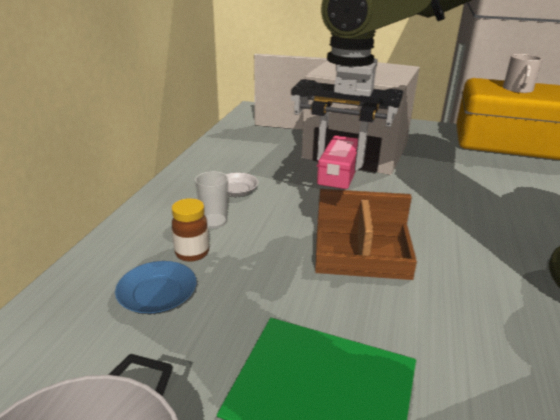

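play_rows(motion=[0, 0, 0, 0, 0.03, -0.005, 0.8, 0, 0, 0, 0, 0.035, -0.005, 0.8, 0, 0, 0, 0, 0.035, -0.005, 0.8, 0, 0, 0, 0, 0.035, -0.005, 0.8, 0, 0, 0, 0, 0.035, -0.005, 0.8, 0, 0, 0, 0, 0.035, -0.003, 0.8, 0, 0, 0, 0, 0.035, -0.002, 0.8, 0, 0, 0, 0, 0.035, 0, 0.8, 0, 0, 0, 0, 0.035, 0, 0.8, 0, 0, 0, 0, 0.03, 0, 0.8, 0, 0, 0, 0, 0.015, 0, 0.8, 0, 0, 0, 0, 0, 0, 0.8, 0, 0, 0, 0, 0, 0, 0.8])

```text
clock: 6.55
eef_pos: [480.1, 383.0, 138.5]
eef_rot: [-2.429, 1.557, -2.458]
wrist_force: [0.5, -1.2, -1.9]
finger_gap: 56.1
```

play_rows(motion=[0, 0, 0, 0.015, -0.014, -0.008, 0.8, 0, 0, 0, 0.02, -0.013, -0.008, 0.8, 0, 0, 0, 0.025, 0, 0, 0.8, 0, 0, 0, 0.02, 0, 0, 0.8, 0, 0, 0, 0.01, 0, 0, 0.8, 0, 0, 0, 0.005, 0, 0, 0.8, 0, 0, 0, 0, 0, 0, 0.8, 0, 0, 0, 0, 0, 0, 0.8])

```text
clock: 7.35
eef_pos: [461.5, 348.6, 41.3]
eef_rot: [-2.399, 1.557, -2.432]
wrist_force: [-0.6, 0.3, -2.0]
finger_gap: 56.0
```

```bash
python3 - <<'E'
from h import *
from scipy.spatial.transform import Rotation as Ro
s=read_state(); print(np.round(Ro.from_euler('xyz',s['eef_rot']).as_matrix(),3),s['wrist_force'],s['eef_pos'])
im,d,P=look('side','s4.png')
for r in place_of('side','lunch_mid')[:2]: print(r['conf'],w(P,r['at']))
E
```

```text
[[-0.011  0.034  0.999]
 [-0.009  0.999 -0.034]
 [-1.    -0.009 -0.01 ]] [-0.64197675  0.27999145 -2.00783291] [461.45706015 348.58891727  41.2975439 ]
0.93 [459.72743493 350.37183389  53.95145174]
```

View pics/s4.png

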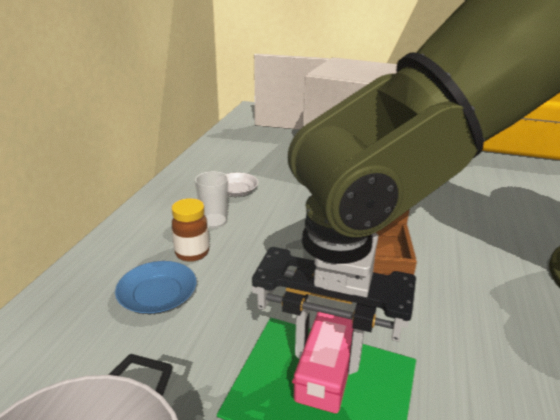

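play_rows(motion=[0, 0, 0, 0.008, 0.003, 0.001, 0.8, 0, 0, 0, 0.006, 0.002, 0.001, 0.8, 0, 0, 0, 0.003, 0, 0, 0.8, 0, 0, 0, 0.002, 0, 0, 0.8, 0, 0, 0, 0, 0, 0, 0.8])

```text
clock: 7.95
eef_pos: [464.1, 354.6, 21.7]
eef_rot: [-2.378, 1.559, -2.411]
wrist_force: [-1.4, -0.8, 1.4]
finger_gap: 55.9
```

play_rows(motion=[0, 0, 0, 0, 0, 0, 0.1, 0, 0, 0, 0, 0, 0, -0.3, 0, 0, 0, 0, 0, 0, -0.7, 0, 0, 0, 0, 0, 0, -0.9, 0, 0, 0, 0, 0, 0, -0.9, 0, 0, 0, 0, 0, 0, -0.9])

```text
clock: 8.55
eef_pos: [464.6, 354.8, 22.6]
eef_rot: [-2.348, 1.561, -2.381]
wrist_force: [0.4, 0.1, 0.3]
finger_gap: 88.1
```

play_rows(motion=[0, 0, 0, -0.015, 0, 0, -1, 0, 0, 0, -0.025, 0, 0, -1, 0, 0, 0, -0.03, 0, 0, -1, 0, 0, 0, -0.03, 0, 0, -1, 0, 0, 0, -0.03, 0, 0, -1, 0, 0, 0, -0.02, -0.015, 0, -1, 0, 0, 0, 0, -0.03, 0, -1, 0, 0, 0, 0, -0.035, 0, -1, 0, 0, 0, 0, -0.035, 0, -1, 0, 0, 0, 0, -0.035, 0, -1, 0, 0, 0, 0, -0.035, 0, -1, 0, 0, 0, 0, -0.035, 0, -1, 0, 0, 0, 0, -0.03, 0, -1, 0, 0, 0, 0, -0.03, 0, -1, -0.055, 0, 0, 0, -0.01, 0, -1, -0.055, 0, 0, 0, 0, 0, -1, -0.055, 0, 0, 0, 0, 0, -1, -0.055, 0, 0, 0, 0, 0, -1, 0, 0, 0, 0, 0, 0, -1])

```text
clock: 10.45
eef_pos: [455.1, 54.5, 202.4]
eef_rot: [-0.38, 1.558, -0.186]
wrist_force: [-0.1, 0.2, 0.4]
finger_gap: 94.2
```

```bash
python3 - <<'E'
from h import *
from scipy.spatial.transform import Rotation as Ro
s=read_state(); print(s['clock'],np.round(Ro.from_euler('xyz',s['eef_rot']).as_matrix(),3),s['wrist_force'],s['eef_pos'])
im,d,P=look('wrist','w5.png')
for n in ['caddy_grip','caddy']:
  for r in place_of('wrist',n)[:2]: print(n,r['conf'],w(P,r['at']))
p=cloud(d,P)
for z0,z1 in [(94,106),(84,94),(34,46)]:
    q=p[(p[:,2]>z0)&(p[:,2]<z1)&(p[:,0]>340)&(p[:,0]<570)&(p[:,1]>-50)&(p[:,1]<150)]
    print(z0,len(q),cv2.minAreaRect(q[:,:2].astype(np.float32)))
im2,d2,P2=look('side','s5.png')
for r in place_of('side','lunch_mid')[:2]: print(r['conf'],w(P2,r['at']))
for r in place_of('side','caddy_grip')[:2]: print(r['conf'],w(P2,r['at']))
E
```

```text
10.45 [[ 0.013 -0.193  0.981]
 [-0.002  0.981  0.194]
 [-1.    -0.005  0.012]] [-0.11792061  0.18329817  0.3751685 ] [455.05376737  54.48287967 202.39383781]
caddy_grip 0.69 [448.09968861  56.25367101  62.52149605]
94 3170 ((466.70111083984375, -10.642663955688477), (162.85079956054688, 14.564458847045898), 10.76180648803711)
84 2914 ((457.8343505859375, 48.86498260498047), (154.00543212890625, 108.97374725341797), 10.832015037536621)
34 4352 ((451.2110290527344, 51.740516662597656), (170.50157165527344, 116.85916900634766), 10.69898796081543)
0.94 [461.79783189 352.95382798  33.68184979]
0.69 [449.65465541  53.58270522  62.26723282]
```

View pics/w5.png

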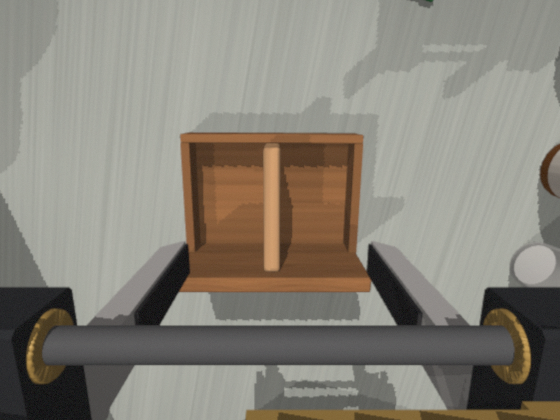

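View pics/s5.png

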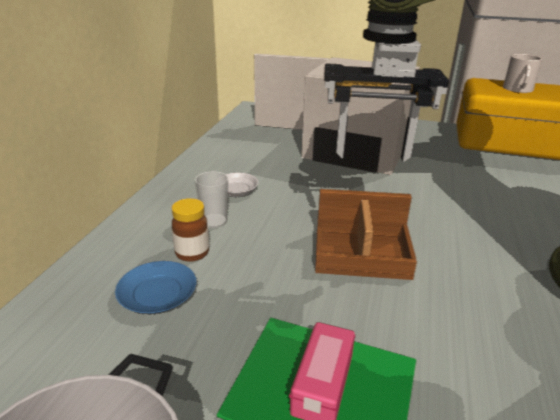

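play_rows(motion=[0, 0.012, 0, 0.02, 0.002, -0.006, -1, 0, 0, 0, 0.025, 0, 0, -1, 0, 0, 0, 0.025, 0, 0, -1, 0, 0, 0, 0.025, 0, 0, -1, 0, 0, 0, 0.02, 0, 0, -1, 0, 0, 0, 0.01, 0, 0, -1, 0, 0, 0, 0, 0, 0, -1])

```text
clock: 11.45
eef_pos: [449.2, 55.3, 72.9]
eef_rot: [-1.508, 1.566, -1.318]
wrist_force: [-0.8, -0.5, 0.5]
finger_gap: 93.9
```

```bash
python3 - <<'E'
from h import *
from scipy.spatial.transform import Rotation as Ro
s=read_state(); print(s['clock'],np.round(Ro.from_euler('xyz',s['eef_rot']).as_matrix(),3),s['wrist_force'],s['eef_pos'])
im,d,P=look('wrist','w6.png')
E
```

```text
11.45 [[ 0.001 -0.189  0.982]
 [-0.005  0.982  0.189]
 [-1.    -0.005  0.   ]] [-0.78749197 -0.46612557  0.52970894] [449.2453367   55.28642528  72.87395618]
```

View pics/w6.png

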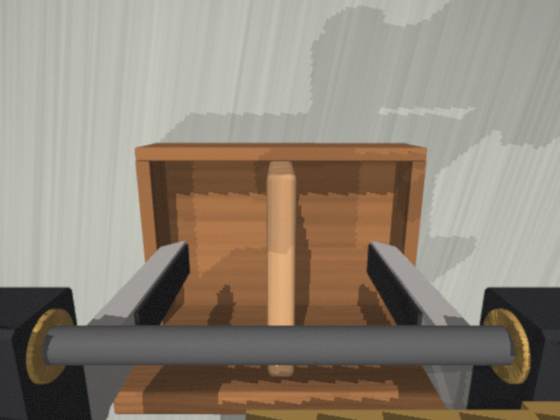

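play_rows(motion=[0, 0, 0, 0.012, 0.001, 0, -1, 0, 0, 0, 0.01, 0, 0, -1, 0, 0, 0, 0.005, 0, 0, -1, 0, 0, 0, 0, 0, 0, 0, 0, 0, 0, 0, 0, 0, 0.6, 0, 0, 0, 0, 0, 0, 1, 0, 0, 0, 0, 0, 0, 1, 0, 0, 0, 0, 0, 0, 1, 0, 0, 0, 0, 0, 0, 1, 0, 0, 0, 0, 0, 0, 1, 0, 0, 0, 0, 0, 0, 1], newtons=50)

```text
clock: 12.6
eef_pos: [451.5, 56.4, 47.5]
eef_rot: [-0.711, 1.562, -0.521]
wrist_force: [-0.4, 0.1, 0.3]
finger_gap: 33.5
```

play_rows(motion=[0, 0, 0, 0, 0, 0, 1, 0, 0, 0, 0, 0, 0, 1, 0, 0, 0, 0, 0, 0, 1, 0, 0, 0, 0, 0, 0, 1, 0, 0, 0, 0, 0, 0, 1], newtons=50)

```text
clock: 13.1
eef_pos: [451.2, 56.3, 47.8]
eef_rot: [-0.797, 1.563, -0.607]
wrist_force: [0.5, -0.1, 0.1]
finger_gap: 13.8
```

play_rows(motion=[0, 0, 0, -0.008, 0, 0, 1, 0, 0, 0, -0.012, 0, 0, 1, 0, 0, 0, -0.015, 0, 0, 1, 0, 0, 0, 0, -0.01, 0.002, 1, 0, 0, 0, 0, -0.02, 0.005, 1, 0, 0, 0, 0, -0.025, 0.005, 1, 0, 0, 0, 0, -0.025, 0.005, 1, 0, 0, 0, 0, -0.025, 0.005, 1, 0, 0, 0, 0, -0.025, 0.005, 1, 0, 0, 0, 0, -0.025, 0.005, 1, 0, 0, 0, 0, -0.025, 0.005, 1, 0, 0, 0, 0, -0.025, 0.005, 1, 0, 0, 0, 0, -0.02, 0.005, 1, 0, 0, 0, 0, -0.01, 0.002, 1, 0.05, 0, 0, 0, 0, 0, 1, 0.06, 0, 0, 0, 0, 0, 1, 0.06, 0, 0, 0, 0, 0, 1, 0.06, 0, 0, 0, 0, 0, 1, 0.06, 0, 0, 0, 0, 0, 1, 0, 0, 0, 0, 0, 0, 1])

```text
clock: 15.1
eef_pos: [541.9, -180.5, 81.3]
eef_rot: [-2.612, 1.567, -2.723]
wrist_force: [-0.3, -0.1, -5.5]
finger_gap: 13.9
```

```bash
cat > meas.py <<'E'
from h import *
from scipy.spatial.transform import Rotation as Ro
s=read_state(); R=Ro.from_euler('xyz',s['eef_rot']).as_matrix(); print(s['clock'],np.round(R,3).tolist(),np.round(s['wrist_force'],2),np.round(s['eef_pos'],1),s['finger_gap'])
import sys
t=sys.argv[1]
tcp=s['eef_pos']
for c in ['wrist','scene','side']:
    im,d,P=look(c,'%s_%s.png'%(c,t)); p=cloud(d,P); np.savez('pics/%s_%s.npz'%(c,t),im=im,d=d,T=P['T'],K=[P['fx'],P['fy'],P['cx'],P['cy']])
    for n in ['caddy_grip','seat']:
        for r in place_of(c,n)[:1]: print(c,n,round(r['conf'],2),np.round(w(P,r['at']),1))
E
python3 meas.py 7
```

```text
15.1 [[-0.004, 0.111, 0.994], [-0.002, 0.994, -0.111], [-1.0, -0.002, -0.004]] [-0.34 -0.09 -5.47] [ 541.9 -180.5   81.3] 13.886257856323692
wrist caddy_grip 0.88 [ 538.6 -180.3   98.6]
wrist seat 0.44 [ 539.9 -177.7   97.8]
scene caddy_grip 0.65 [ 540.7 -182.6  101. ]
scene seat 0.43 [462.3 355.4   2.2]
side caddy_grip 0.7 [ 540.  -182.3   94.5]
```

View pics/scene_7.png

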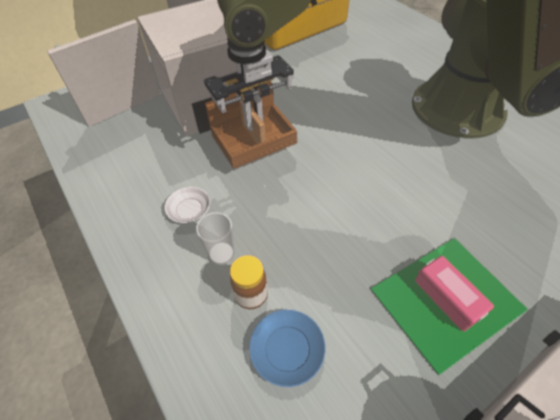

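View pics/wrist_7.png

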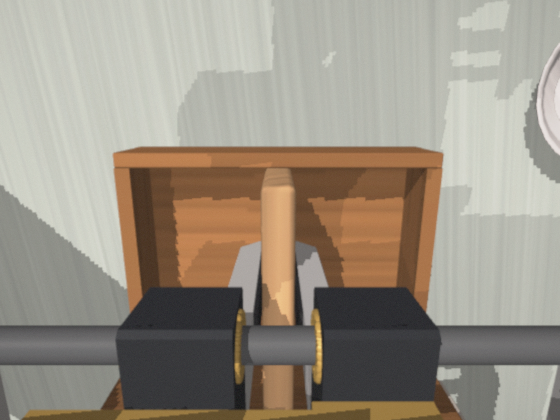

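View pics/side_7.png

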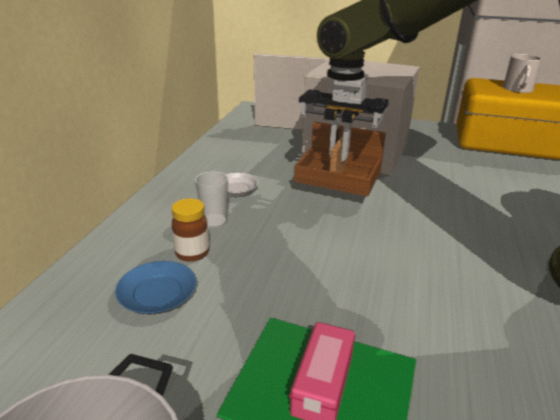

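```bash
cat > fit2.py <<'E'
from h import *
import sys
t=sys.argv[1]; lift=float(sys.argv[2]); cx,cy=float(sys.argv[3]),float(sys.argv[4])
for c in ['wrist','scene','side']:
    z=np.load('pics/%s_%s.npz'%(c,t)); P=dict(T=z['T'],fx=z['K'][0],fy=z['K'][1],cx=z['K'][2],cy=z['K'][3])
    p=cloud(z['d'],P); 
    q=p[(abs(p[:,2]-40-lift)<5)&(abs(p[:,0]-cx)<120)&(abs(p[:,1]-cy)<90)]
    print(c,len(q))
    a=-0.126
    # front wall top: local y near +
    ux=np.array([np.cos(a),np.sin(a)]);uy=np.array([-np.sin(a),np.cos(a)])
    l=np.c_[(q[:,:2]-[cx,cy])@ux,(q[:,:2]-[cx,cy])@uy,q[:,2]]
    f=l[(l[:,1]>35)]
    if len(f)<30: continue
    print(' rect',cv2.minAreaRect(f[:,:2].astype(np.float32)), 'x range',np.percentile(f[:,0],[1,99]))
    A=np.c_[f[:,0],np.ones(len(f))]; print(' yaw rel',np.linalg.lstsq(A,f[:,1],rcond=None)[0],' roll',np.linalg.lstsq(A,f[:,2],rcond=None)[0])
    A=np.c_[l[:,:2],np.ones(len(l))]; r=np.ones(len(l),bool)
    for _ in range(8):
        k=np.linalg.lstsq(A[r],l[r,2],rcond=None)[0]; r=abs(A@k-l[:,2])<2
    print(' plane',np.round(k,4),r.sum())
    b=p[(abs(p[:,2]-100-lift)<5)&(abs(p[:,0]-cx)<120)&(abs(p[:,1]-cy)<120)]
    if len(b)>30:
        print(' back',cv2.minAreaRect(b[:,:2].astype(np.float32)),b[:,2].mean())
E
python3 fit2.py 7 33.5 541 -181
```

```text
wrist 10407
 rect ((0.4259033203125, 45.247310638427734), (170.37310791015625, 20.774635314941406), 0.11180061846971512) x range [-83.57545356  84.12789448]
 yaw rel [1.00685194e-02 4.93749657e+01]  roll [-4.16370910e-03  7.33492464e+01]
 plane [-5.20000e-03  3.60000e-03  7.33376e+01] 9654
 back ((542.4288330078125, -179.6569366455078), (17.466402053833008, 38.081199645996094), 83.08268737792969) 132.99144668865674
scene 743
 rect ((0.9472427368164062, 47.96588134765625), (22.98328971862793, 170.0108642578125), 89.62477111816406) x range [-82.56384337  85.54087269]
 yaw rel [7.22909995e-03 5.21409782e+01]  roll [-2.85486033e-03  7.30714854e+01]
 plane [-4.20000e-03  6.60000e-03  7.35058e+01] 492
 back ((540.9566040039062, -210.41281127929688), (86.59693908691406, 170.6312255859375), 81.82997131347656) 132.79086014791375
side 747
 rect ((-2.6918563842773438, 47.88428497314453), (24.632450103759766, 168.98648071289062), 89.66963958740234) x range [-86.7849824   81.17328847]
 yaw rel [1.58952779e-02 5.27440836e+01]  roll [-2.94998175e-04  7.31958947e+01]
 plane [-2.70000e-03  8.00000e-04  7.47821e+01] 434
 back ((536.9032592773438, -210.47305297851562), (90.82071685791016, 169.5885467529297), 83.12535858154297) 132.99836974983586
```

play_rows(motion=[0.013, 0, 0, 0.005, -0.01, 0.005, 1, 0, 0, 0, 0.01, -0.01, 0.007, 1, 0, 0, 0, 0.01, -0.01, 0.007, 1, 0, 0, 0, 0.005, 0, 0, 1, 0, 0, 0, 0, 0, 0, 1, 0, 0, 0, 0, 0, 0, 1])

```text
clock: 16.15
eef_pos: [558.4, -216.0, 49.5]
eef_rot: [-2.381, 1.567, -2.506]
wrist_force: [0.4, -0.2, -5.4]
finger_gap: 13.8
```

```bash
python3 meas.py 8; python3 fit2.py 8 4 557 -210 
python3 - <<'E'
from h import *
for c in ['scene','side']:
    z=np.load('pics/%s_8.npz'%c); P=dict(T=z['T'],fx=z['K'][0],fy=z['K'][1],cx=z['K'][2],cy=z['K'][3])
    p=cloud(z['d'],P); h=z['im'].max(axis=2)
    q=cloud(z['d'],P,h<45); q=q[(q[:,1]<-290)&(q[:,1]>-325)&(q[:,2]>5)&(q[:,2]<100)&(q[:,0]>430)&(q[:,0]<660)]
    print(c,len(q),q[:,0].min() if len(q) else 0,q[:,0].max() if len(q) else 0)
    z=np.load('pics/%s0.npz'%c);h=z['im'].max(axis=2)
    q=cloud(z['d'],P,h<45); q=q[(q[:,1]<-290)&(q[:,1]>-325)&(q[:,2]>5)&(q[:,2]<100)&(q[:,0]>430)&(q[:,0]<660)]
    print(c,'start',len(q),np.percentile(q[:,0],[.3,1,99,99.7]),np.polyfit(q[:,0],q[:,1],1))
E
```

```text
16.15 [[-0.003, 0.125, 0.992], [-0.002, 0.992, -0.125], [-1.0, -0.003, -0.003]] [ 0.39 -0.18 -5.41] [ 558.4 -216.    49.5] 13.79563547074538
wrist caddy_grip 0.68 [ 557.1 -224.7    0.6]
scene caddy_grip 0.84 [ 559.5 -214.    68.4]
side seat 0.23 [7.551e+02 2.730e+01 2.000e-01]
wrist 9830
 rect ((2.0620040893554688, 41.69159698486328), (13.353448867797852, 170.35789489746094), 89.99018859863281) x range [-81.25302948  85.92753522]
 yaw rel [8.19882371e-04 4.39537239e+01]  roll [-4.16407113e-03  4.18046938e+01]
 plane [-4.10000e-03  3.40000e-03  4.16312e+01] 9637
 back ((559.0430908203125, -214.9773406982422), (17.618669509887695, 38.06804656982422), 83.24838256835938) 103.4626560983493
scene 616
 rect ((2.6664962768554688, 43.64717102050781), (17.73931312561035, 169.7450408935547), 89.72402954101562) x range [-81.02697413  86.94992135]
 yaw rel [3.10985676e-03 4.61953547e+01]  roll [-2.35008942e-03  4.19411655e+01]
 plane [-1.00000e-03 -6.80000e-03  4.22038e+01] 452
 back ((569.1658325195312, -264.45159912109375), (110.96625518798828, 180.1174774169922), 63.57721710205078) 102.5040777
[... 419 characters left out ...]
9
scene 0 0 0Traceback (most recent call last):
  File "<stdin>", line 9, in <module>
    return _quantile_unchecked(
        a, q, axis, out, overwrite_input, method, keepdims, weights)
    return _ureduce(a,
                    func=_quantile_ureduce_func,
    ...<5 lines>...
                    overwrite_input=overwrite_input,
                    method=method)
    r = func(a, **kwargs)
    result = _quantile(arr,
                       quantiles=q,
    ...<2 lines>...
                       out=out,
                       weights=wgt)
    slices_having_nans = np.isnan(arr[-1, ...])
                                  ~~~^^^^^^^^^
IndexError: index -1 is out of bounds for axis 0 with size 0
```

View pics/side_8.png

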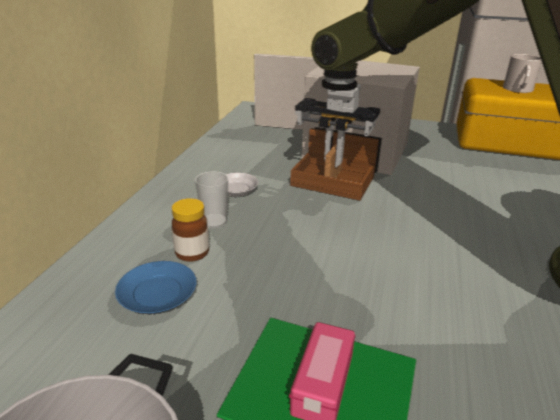

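play_rows(motion=[0, 0, 0, 0, -0.004, -0.001, 1, 0, 0, 0, 0, -0.004, -0.001, 1, 0, 0, 0, 0, -0.003, 0, 1, 0, 0, 0, 0, 0, 0, 1, 0, 0, 0, 0, 0, 0, 1])

```text
clock: 17.1
eef_pos: [554.8, -227.8, 49.9]
eef_rot: [-2.173, 1.567, -2.298]
wrist_force: [0.2, -0.1, -5.6]
finger_gap: 13.9
```

play_rows(motion=[0, 0, 0, 0, -0.002, 0, 1, 0, 0, 0, 0, -0.001, 0, 1, 0, 0, 0, 0, 0, 0, 1])

```text
clock: 17.4
eef_pos: [554.4, -230.9, 49.9]
eef_rot: [-2.21, 1.567, -2.335]
wrist_force: [0.4, 1.0, -5.5]
finger_gap: 13.3
```

play_rows(motion=[0, 0, 0, 0, -0.002, 0, 1, 0, 0, 0, 0, 0, 0, 1, 0, 0, 0, 0, 0, 0, 1])

```text
clock: 17.7
eef_pos: [554.3, -232.7, 49.9]
eef_rot: [-2.314, 1.568, -2.439]
wrist_force: [-0.3, 1.6, -5.4]
finger_gap: 13.9
```

play_rows(motion=[0, 0, 0, 0, -0.002, 0, 1, 0, 0, 0, 0, 0, 0, 1, 0, 0, 0, 0, 0, 0, 1])

```text
clock: 18.0
eef_pos: [554.1, -234.1, 49.9]
eef_rot: [-2.579, 1.568, -2.703]
wrist_force: [-0.4, 3.5, -4.4]
finger_gap: 13.7
```

play_rows(motion=[0, 0, 0, 0, -0.002, 0, 1, 0, 0, 0, 0, -0.001, 0, 1, 0, 0, 0, 0, 0, 0, 1, 0, 0, 0, 0, 0, 0, 1])

```text
clock: 18.4
eef_pos: [553.9, -235.9, 50.0]
eef_rot: [2.936, 1.568, 2.812]
wrist_force: [-0.3, 5.8, -2.8]
finger_gap: 14.1
```

play_rows(motion=[0, 0, 0, 0.001, 0, 0, 1, 0, 0, 0, 0.001, 0, 0, 1, 0, 0, 0, 0, 0, 0, 1, 0, 0, 0, 0, 0, 0, 1])

```text
clock: 18.8
eef_pos: [554.3, -235.0, 48.5]
eef_rot: [2.488, 1.568, 2.365]
wrist_force: [-0.0, 5.0, -3.5]
finger_gap: 14.0
```

play_rows(motion=[0, 0, 0, 0.001, -0.001, 0, 1, 0, 0, 0, 0.001, -0.001, 0, 1, 0, 0, 0, 0, -0.001, 0, 1, 0, 0, 0, 0, 0, 0, 1, 0, 0, 0, 0, 0, 0, 1])

```text
clock: 19.3
eef_pos: [554.7, -235.8, 48.4]
eef_rot: [1.836, 1.566, 1.713]
wrist_force: [-0.3, 4.7, -4.2]
finger_gap: 13.9
```

play_rows(motion=[0, 0, 0, 0.002, -0.003, 0, 1])

```text
clock: 19.4
eef_pos: [555.0, -237.7, 47.6]
eef_rot: [1.609, 1.564, 1.487]
wrist_force: [-4.3, 19.9, 16.1]
finger_gap: 13.2
```

```bash
cat > hold.py <<'E'
from h import *
from scipy.spatial.transform import Rotation as Ro
import sys
for i in range(int(sys.argv[1])):
    s=read_state(); R=Ro.from_euler('xyz',s['eef_rot']).as_matrix()
    print(round(float(s['clock']),2),np.round(s['eef_pos'],2),np.round(s['wrist_force'],2),'tx',np.round(R[:,0],4),'yaw',round(float(np.arctan2(-R[0,1],R[1,1])),4),'mom',np.round(s['moment'],2),round(float(s['finger_gap']),1))
    camera('side')
E
python3 hold.py 8
```

```text
19.4 [ 554.99 -237.71   47.62] [-4.31 19.89 16.14] tx [ 5.0e-04  6.4e-03 -1.0e+00] yaw -0.1221 mom [ 2.79  0.7  -0.19] 13.2
19.45 [ 554.97 -237.96   47.57] [-1.1  13.14  6.57] tx [ 6.0e-04  6.5e-03 -1.0e+00] yaw -0.1222 mom [ 1.81  0.22 -0.13] 14.2
19.5 [ 554.96 -237.95   47.54] [-2.21 13.12  7.01] tx [ 6.0e-04  6.2e-03 -1.0e+00] yaw -0.1222 mom [ 1.81  0.27 -0.11] 14.1
19.55 [ 554.98 -237.93   47.54] [-1.72 13.02  6.49] tx [ 6.0e-04  6.1e-03 -1.0e+00] yaw -0.1221 mom [ 1.74  0.27 -0.23] 13.6
19.6 [ 554.97 -237.93   47.53] [-2.41 13.9   6.77] tx [ 6.e-04  6.e-03 -1.e+00] yaw -0.1221 mom [ 1.78  0.34 -0.15] 13.9
19.65 [ 554.97 -237.92   47.53] [-1.97 14.35  6.48] tx [ 6.e-04  6.e-03 -1.e+00] yaw -0.1221 mom [ 1.73  0.28 -0.15] 13.6
19.7 [ 554.98 -237.95   47.53] [-2.02 13.18  6.61] tx [ 6.0e-04  5.9e-03 -1.0e+00] yaw -0.1221 mom [ 1.75  0.21 -0.16] 13.7
19.75 [ 554.98 -237.92   47.53] [-1.64 13.04  6.22] tx [ 6.0e-04  5.9e-03 -1.0e+00] yaw -0.1221 mom [ 1.74  0.24 -0.16] 13.9
```

```bash
python3 meas.py 9; python3 fit2.py 9 0 554.5 -236; python3 hold.py 40 | tail -2; python3 - <<'E'
from h import *
im,d,P=look('side','s9.png')
for n in ['lunch_mid','saucer','tumbler','ladle_rest','jar']:
    for r in place_of('side',n)[:1]: print(n,round(r['conf'],2),np.round(w(P,r['at']),1))
E
```

```text
19.8 [[0.001, 0.122, 0.993], [0.006, 0.993, -0.122], [-1.0, 0.006, -0.0]] [-1.81 13.2   6.05] [ 555.  -237.9   47.5] 13.914392991157827
wrist caddy_grip 0.79 [ 555.1 -237.2   64.3]
scene caddy_grip 0.57 [ 555.6 -234.4   68.9]
side caddy_grip 0.94 [ 552.8 -238.6   65.1]
wrist 10572
 rect ((0.964141845703125, 43.811954498291016), (17.496906280517578, 170.88697814941406), 89.99044036865234) x range [-82.90994287  84.82418266]
 yaw rel [8.07668961e-04 4.76108600e+01]  roll [-9.21422558e-04  3.97243027e+01]
 plane [-6.00000e-04  1.00000e-03  3.97882e+01] 9732
 back ((555.3776245117188, -237.5154571533203), (17.742658615112305, 38.24395751953125), 83.21825408935547) 99.468399368657
scene 658
 rect ((1.4868698120117188, 46.135398864746094), (21.410852432250977, 169.8015899658203), 89.81536102294922) x range [-81.51143789  85.83685558]
 yaw rel [-1.15925727e-03  5.04105567e+01]  roll [-9.55924005e-04  3.92745375e+01]
 plane [ 2.40000e-03 -1.60000e-03  3.99344e+01] 441
 back ((561.9777221679688, -276.5755615234375), (101.53713989257812, 218.5735321044922), 80.9954833984375) 99.49537119706456
side 693
 rect ((-1.8648834228515625, 46.27940368652344), (170.1061248779297, 22.44133758544922), 0.29089832305908203) x range [-86.2849271   82.38606227]
 yaw rel [-1.86711588e-03  5.05817738e+01]  roll [2.13356530e-03 3.94278518e+01]
 plane [-4.00000e-04 -1.90000e-03  4.07094e+01] 420
 back ((550.9611206054688, -277.1517639160156), (101.80974578857422, 224.6853485107422), 83.59394836425781) 100.00550122299481
22.15 [ 555.   -237.92   47.55] [-1.38 13.18  6.22] tx [ 7.0e-04  5.9e-03 -1.0e+00] yaw -0.122 mom [ 1.75  0.26 -0.14] 13.5
22.2 [ 554.97 -237.93   47.53] [-1.93 13.26  5.19] tx [ 6.e-04  6.e-03 -1.e+00] yaw -0.1221 mom [ 1.72  0.26 -0.16] 14.0
lunch_mid 0.59 [463.5 353.9  34. ]
saucer 0.97 [760.1 257.9   3. ]
tumbler 0.98 [758.7  25.5   5. ]
ladle_rest 0.81 [ 761.4 -110.9    1.2]
jar 0.81 [ 7.532e+02  1.337e+02 -1.000e-01]
```

View pics/scene_9.png

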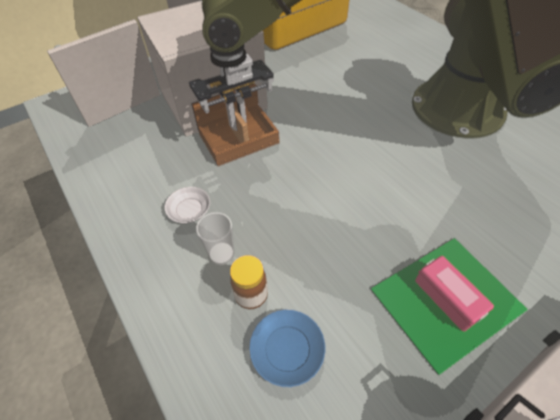

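View pics/side_9.png

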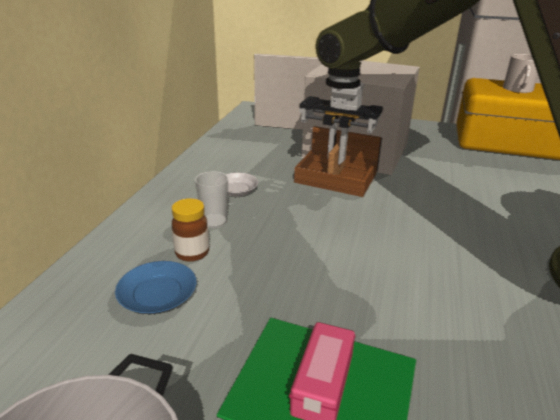

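```bash
python3 hold.py 10 | tail -1; python3 -c "
from cell import *
print(sign_off())"
```

```text
23.0 [ 555.01 -237.94   47.55] [-1.88 13.31  6.34] tx [ 7.0e-04  5.9e-03 -1.0e+00] yaw -0.1221 mom [ 1.69  0.28 -0.16] 14.2
the job is handed in; nothing more can be done
None
```

I set the lunchbox upright on the tray and let go. I then brought the caddy to the foam strip, where the gripper held and pressed it for over 3 s before I handed in at 23 s. The hand-in gave no verdict.

**Last checks:**
- **Lunchbox:** its centre is at about (463, 354) mm, roughly 2 mm from the tray centre, and it stands upright.
- **Caddy position:** it stands level on the counter, within 0.005 rad of parallel and about 1.5 mm off-centre on the strip. The fingers are shut on the divider at 50 N.
- **Dishes:** each one's reading is within about 10 mm of the start, which includes the detector's own scatter.
- **Press force:** I estimate 9–10 N on the foam, from about 6.3 mm of compression.

**Less certain:**
- **Wrist force is higher than the foam estimate:** the wrist read a steady 13 N. I put the difference down to counter friction, because the caddy is also pressed down on the counter (6 N upward at the wrist). I could not measure the foam force directly.
- **Brief force spike:** the wrist peaked near 20 N for an instant during the last push, and fell to 13 N within 0.05 s. That is close to the 22 N foam limit.

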